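Free a jammed PTFE liner, lid it and tare it on the balance

TASK

A thick-walled white liner is jammed in its leaning steel jacket: pinch the liner by the wall of its rim, twist it out from under the jacket's two catches, pull it out and stand it upright on the middle of the balance pan, gently and without dropping it. Then close it with the one of the three white lids that fits its mouth, fully seated, and finally press the tare button on the balance right down once the lid is on, and let it go. Leave the other lids and everything else on the bench where they are.

Things in the scene. Friction and masses are not known exactly. Their poses are not given: they have to be found in the camera images.
- holder: Fixed grey bench holder: base plate 165 (x) by 160 (y) by 8 mm with two cheek plates (tops at 74 mm, outer faces 70 mm either side of the middle, bosses to 76 mm) that carry the leaning steel jacket. Origin: centre of the underside of the base plate; the jacket leans to its -x side, roughly towards the robot.
- jacket: Open steel cup fixed in the holder, leaning 35 degrees (0.61 rad) from vertical. +z is the cup's axis, out of the mouth; its y axis is level. Origin: centre of its inner floor. Outer diameter 116 mm, floor 6 mm thick, wall top 68 mm above the inner floor. Bore 93 mm wide from the floor up to 44 mm, 104 mm wide above that.
- jacket_catch (a point): On the jacket's axis, at the top of its wall, 68 mm above its inner floor. Two catches on the jacket's +y and -y sides, each reaching about 20 degrees round to either side of that, project from the wall inward to radius 46.5 mm, between 61 and 68 mm above the inner floor.
- liner: Loose thick-walled white PTFE cup, 0.2 to 0.4 kg, 88 mm outer diameter, 72 mm bore, 8 mm wall, 110 mm tall, floor 10 mm, open top. Origin: centre of its underside; +z out of its mouth. It starts fully home in the jacket, axes of both parallel; 42 mm of it stand out above the jacket. Once its lugs are clear it slides out along the jacket's axis with 2 mm play, and is wholly out after 70 mm.
- liner_lugs (a point): On the liner's axis, 55 mm above its underside: height of two lugs on its +y and -y sides, 14 mm wide round the circumference, 9 mm tall, out to radius 50 mm. They start under the jacket's catches, which block a straight pull. Turned 30 degrees or more either way about the axis (45 to 90 is safe) they are clear; 20 mm of pull then brings them out of the jacket.
- liner_rim (a point): Centre of the liner's mouth, in the plane of its rim, 110 mm above its underside. The liner is too wide to grip across: pinch its 8 mm wall, one finger inside and one outside, fingertips 20 to 34 mm below the rim.
- lid_small: Loose white PTFE lid, 0.06 kg: disc 68 mm in diameter, 8 mm thick, over a plug 46 mm in diameter, 8 mm deep; upright round knob 16 mm in diameter, 32 mm tall on top. Origin: centre of the plug's underside, +z up; disc from 8 to 16 mm, knob from 16 to 48 mm above it. Stands on its plug on the bench. Too small: it falls into the liner.
- lid_medium: Loose white PTFE lid, 0.10 kg, the one that fits: disc 88 mm in diameter, plug 62 mm in diameter; all heights, knob and origin as for lid_small. On the liner the plug hangs in the bore with 4 mm play all round and the disc lies on the rim, its origin then 102 mm above the liner's underside.
- lid_large: Loose white PTFE lid, 0.13 kg: disc 100 mm in diameter, plug 78 mm in diameter (does not enter the liner); all heights, knob and origin as for lid_small.
- balance: Fixed grey bench balance: housing 240 mm long (its x), 150 mm wide (its y) and 62 mm high, from 150 mm in front (-x) to 90 mm behind the pan's centre. Origin: on the bench under the centre of the pan; -x is its front.
- pan (a point): Centre of the top of the balance's round steel pan, 124 mm in diameter, 75 mm above the bench. The pan is rigid.
- tare (a joint): Travel of the balance's tare button, m: 0 up, 0.006 right down; it needs about 4 N and springs back.
- tare_top (a point): Centre of the top of the tare button (26 mm in diameter, in a black collar 42 mm across), which is pressed straight down; it stands 120 mm in front of the pan's centre and 30 mm to the balance's -y side, 80 mm above the bench.
- wash_bottle: Bystander: white wash bottle, 60 mm in diameter, 145 mm tall with its bent spout. Origin: centre of its underside.
- flask: Bystander: small conical glass flask, 72 mm wide, 105 mm tall. Origin: centre of its underside.
- beaker: Bystander: small glass beaker, 52 mm wide, 65 mm tall. Origin: centre of its underside.
- marker: Bystander: white marker pen with black cap lying down, 130 mm long. Origin: centre of its underside.
- stopper: Bystander: cork stopper, 30 mm wide, 26 mm tall. Origin: centre of its underside.
- reagent_jar: Bystander: amber glass jar, 48 mm wide, 75 mm tall. Origin: centre of its underside.
- spatula: Bystander: slim steel lab spatula lying down, 200 mm long. Origin: on its underside, at mid-length.
Mind the look-alikes: they are no part of the job. Leave any black or purple look-alike of the lid_medium alone.

How it is judged:
By the outcome, as a careful person would: the job done as asked, in the order asked, and still so for the second after the job is handed in, with the robot touching nothing.
It also fails if it takes over 72 s, if anything falls off the work surface, if the arm or the gripper's body presses on something with over 40 N, if the wrist force passes 120 N, or if a joint passes its speed limit or range.

ROBOT

A 6-joint arm with a two-finger parallel gripper is mounted at the origin on the work surface. World frame = base frame: x ahead of the robot, y to its left, z up, the work surface at z = 0. Lengths are in m, angles in rad, forces in N, time in s.
With the tool pointing down it reaches from about 0.3 to 0.775 m from the base axis. Payload 14.6 kg.
Tool frame: the origin (TCP) lies at the very end of the fingers, on their centre line; the grasp point (between the pads) lies 19 mm behind it; z points along the fingers, y is the line along which they close (so a half turn about z gives the same grasp; the last joint's range is limited). The gripper opens to 94 mm and grips with 3 to 60 N. Pads are 16 mm wide; open, the fingers measure 119 mm over their backs; the gripper's body (75 mm by 177 mm) begins 78 mm behind the grasp point.
Start: joints at [1.043, 0.3, 1.521, -0, 1.321, -0.067], TCP at [0.245, 0.493, 0.205] pointing down, gripper open.
Joint ranges: [-3.03, 3.03], [-0.79, 2.21], [0.23, 2.52], [-1.04, 4.18], [0, 3.07], [-2.55, 2.55]. Speed limits (rad/s): [2.22, 2.22, 2.57, 3.14, 3.14, 3.14].

INTERFACE

Orientations are given as [roll, pitch, yaw] about the fixed x, y, z axes, in that order (R = Rz(yaw) Ry(pitch) Rx(roll)).
In Python, from station import ctrl gives the robot as it stands.
- The arm moves only by the tool carry_out, never from a script. Its argument "motion" is text: rows parted by semicolons, each of 7 numbers parted by spaces: the shift along the world's x, y, z in m, then the turn, a rotation vector about the world's x, y, z in degrees, then the closure in counts, from 0 (fully open) to 255 (shut). In form: dx dy dz wx wy wz hand; .... A call has 1 to 20 rows; each row shifts and turns the commanded pose from where the row before left it; what a row does not reach is not made up. A row lasts 1/12 s, in which the tool goes at most 41.7 mm and 7.16 degrees, less where a joint would pass 70% of its speed; a pose out of reach is approached as far as the arm can. A call is refused whole if a number of a shift passes 0.0417 or a number of a turn 7.16, either way. A call with a gripper value outside its range is refused whole. The fingers move at their own pace and stop on an object; "grip_force" is the grip in N (left out, the last holds). Time passes only in rows, so rows that do not move let the fingers close. It gives the time, the measured TCP pose, the force, the opening and the grip force at its end, in the units of the state.
- ctrl.get_obs(): the state, without advancing time (a new reading comes with each control period).
- ctrl.camera(name): name is "scene" or "top" or "wrist"; returns a dict with "pixels" (420x560x3 uint8, red, green, blue), "range_z" (420x560 float32, m along the optical axis (not along the pixel's ray), 0 where there is no reading), "K" (3x3 intrinsics, pixels), "dist" ([k1, k2, p1, p2, k3] as OpenCV has them; the pictures are not rectified), "position" and "attitude" of the camera in the world. Camera axes: x right, y up, looking along -z (the intrinsics and any distortion apply to the point x, -y, -z); pixel columns grow to the right and rows downward; lengths in m; the calibration is good to about 2 mm. A picture is of the moment at which its call begins.
- ctrl.hand_in(): hands the job in; it is judged then, once.
The state is a dict: "time_s": time; "qpos": joint angles; "joint_vel": joint speeds; "tau": joint torques, N m; "ee_pos": TCP position; "eef_rot": TCP orientation; "force": force on the tool from outside, world axes, zero at the start; "moment": the same for the moment, N m; "grip_width": finger opening in m; "grip_force": force on a finger pad.
Only numpy, scipy, OpenCV 4.12 (cv2) and the standard library are available. Lean on these libraries where they do the work, as an engineer would, in place of code of your own. Each camera call takes 0.05 s, during which the arm holds its last target. There are 200 camera calls.

## Working session

There is one attempt and no reset: what is moved stays moved. The work goes in short steps, Python scripts to look and compute and a tool call to move; the robot and the scene stay as the last step left them, time stands still between calls to the robot, and variables do not carry over. Pictures are saved under pics/ and viewed, at most 10 in all, crops included, and the job is handed in when it is done.

Besides the shell and the picture viewer there is one more tool, called after "Call:" by a JSON object that holds its "api" and its "payload", one argument or row to a line. carry_out: Moves the arm, as the interface text tells. Its arguments: {"type":"object","properties":{"motion":{"type":"string"},"grip_force":{"type":"number"}},"required":["motion"]}

```bash
mkdir -p pics; ls
cat > h.py <<'E'
import numpy as np, cv2
from scipy.spatial.transform import Rotation as R
from station import ctrl
def snap(n,f=None):
    c=ctrl.camera(n)
    if f: cv2.imwrite('pics/'+f+'.png',cv2.cvtColor(c['pixels'],cv2.COLOR_RGB2BGR))
    return c
def cloud(c):
    # world points per pixel
    K=np.array(c['K']);d=np.array(c['dist'],float);h,w=c['range_z'].shape
    u,v=np.meshgrid(np.arange(w),np.arange(h))
    p=cv2.undistortPoints(np.stack([u,v],-1).reshape(-1,1,2).astype(float),K,d).reshape(h,w,2)
    z=c['range_z'];P=np.stack([p[...,0]*z,-p[...,1]*z,-z],-1)
    a=np.array(c['attitude']);M=a if a.shape==(3,3) else R.from_euler('xyz',a).as_matrix()
    return P@M.T+np.array(c['position'])
E
python3 - <<'E'
from h import *
import pickle
for n in('top','scene'):
    c=snap(n,n+'0');pickle.dump(c,open(n+'0.pkl','wb'))
    print(n,c['position'],c['attitude'],c['K'],c['dist'])
print(ctrl.get_obs())
E
```

```text
pics
top [0.38213998 0.00444165 1.54663572] [ 0.14231839 -0.02298002 -1.55710055] [[504.34258398   0.         274.10132703]
 [  0.         504.34258398 216.8811941 ]
 [  0.           0.           1.        ]] [-0.1673147  0.         0.         0.         0.       ]
scene [ 1.42322412 -0.32379742  1.08032208] [0.74217981 0.02112006 1.19350417] [[511.17619846   0.         277.17818075]
 [  0.         511.17619846 210.24891681]
 [  0.           0.           1.        ]] [-0.01807448  0.          0.          0.          0.        ]
{'time_s': 0.1, 'qpos': array([ 1.04338753e+00,  3.00413683e-01,  1.52150710e+00, -3.66271237e-05,
        1.32069800e+00, -6.65933363e-02]), 'joint_vel': array([ 0.00100822, -0.00152369,  0.00099287,  0.00058821,  0.00049003,
        0.00087162]), 'tau': array([ 1.15783550e-03, -5.32643437e+01, -3.53283799e+01,  7.09375693e-02,
        2.34752591e-02, -3.96245434e-05]), 'ee_pos': array([0.24446459, 0.49242539, 0.20494912]), 'eef_rot': array([-3.14056644e+00, -3.28832704e-05,  2.68078626e+00]), 'force': array([ 1.13563051, -0.07745781,  0.30736378]), 'moment': array([-0.01747553,  0.04108621, -0.01580898]), 'grip_force': 0.0, 'grip_width': 0.09408004840254561}
```

View pics/top0.png

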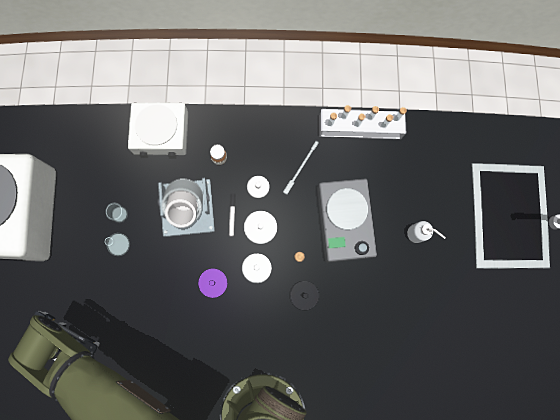

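View pics/scene0.png

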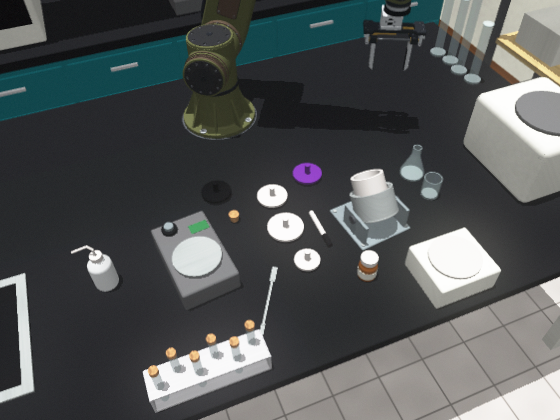

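The top view shows the liner rim at about (180,210) leaning down-image, towards the robot. The lids are at (258,187), (261,227) and (257,268), the pan at (347,209) and the tare button at (362,248). The flask and beaker are left of the holder and the marker is right of it.

Run:
```python
from h import *
import pickle
c=pickle.load(open('top0.pkl','rb'));P=cloud(c);px=c['pixels'].astype(int);pickle
hsv=cv2.cvtColor(c['pixels'],cv2.COLOR_RGB2HSV)
def at(u,v):return P[v,u].round(4)
print('bench',at(240,260),at(400,300))
for n,(u,v) in dict(s=(258,187),l=(261,227),m=(257,268)).items():
    w=P[v-24:v+25,u-24:u+25].reshape(-1,3)
    d=w[(w[:,2]>.011)&(w[:,2]<.024)];k=w[w[:,2]>.035]
    (cx,cy),r=cv2.minEnclosingCircle(d[:,:2].astype(np.float32))
    print(n,len(d),'disc',cx,cy,'r',r,'mean',d.mean(0),'knob',k.mean(0),len(k))
def blob(u0,u1,v0,v1,z0,z1):
    w=P[v0:v1,u0:u1].reshape(-1,3);return w[(w[:,2]>z0)&(w[:,2]<z1)]
b=blob(310,385,170,270,.055,.068);print('housing',cv2.minAreaRect(b[:,:2].astype(np.float32)))
b=blob(320,375,185,235,.071,.085);print('pan',cv2.minEnclosingCircle(b[:,:2].astype(np.float32)),b.mean(0))
b=blob(355,372,240,257,.072,.095);print('tare',b.mean(0),len(b))
b=blob(150,222,170,245,.004,.013);print('base',cv2.minAreaRect(b[:,:2].astype(np.float32)))
b=blob(150,222,170,245,.1,.2);print('liner hi',b.mean(0),b.max(0),b.min(0),len(b))
np.save('topP.npy',P)
s=pickle.load(open('scene0.pkl','rb'));Q=cloud(s)
w=Q[150:250,330:410].reshape(-1,3);w=w[w[:,2]>.1];print('scene liner',w.min(0),w.max(0),len(w))
im=cv2.resize(c['pixels'][150:290,100:290],None,fx=4,fy=4,interpolation=cv2.INTER_CUBIC)
cv2.imwrite('pics/crop.png',cv2.cvtColor(im,cv2.COLOR_RGB2BGR))
```

```text
bench [ 0.4693  0.0747 -0.0033] [ 0.3515 -0.4192  0.0063]
s 345 disc 0.6772608160972595 0.048691440373659134 r 0.07529216259717941 mean [0.69373063 0.02574089 0.01675508] knob [0.64232849 0.020013   0.30557007] 29
l 738 disc 0.5690889358520508 0.012059172615408897 r 0.06321369856595993 mean [0.57186979 0.01366827 0.01653773] knob [0.51742553 0.01082981 0.47610802] 35
m 580 disc 0.4327503740787506 0.013856529258191586 r 0.06012589484453201 mean [0.44620331 0.02301483 0.01626484] knob [0.43044176 0.01795303 0.42148439] 32
housing ((0.5932765007019043, -0.24683405458927155), (0.2397817224264145, 0.152138814330101), 6.065763473510742)
pan ((0.6320124864578247, -0.2481617033481598), 0.07253006845712662) [ 0.62304958 -0.24226089  0.07588406]
tare [ 0.50657123 -0.28559559  0.07915398] 134
base ((0.6319417953491211, 0.2493537962436676), (0.23546770215034485, 0.22506344318389893), 1.6806050539016724)
liner hi [0.62550285 0.24019886 0.12898193] [0.69103281 0.29918364 0.17172897] [0.55588809 0.18580661 0.10012261] 1022
scene liner [ 0.55360242 -0.32379742  0.10002268] [1.42322412 0.30306158 1.08032208] 1513
```

View pics/crop.png

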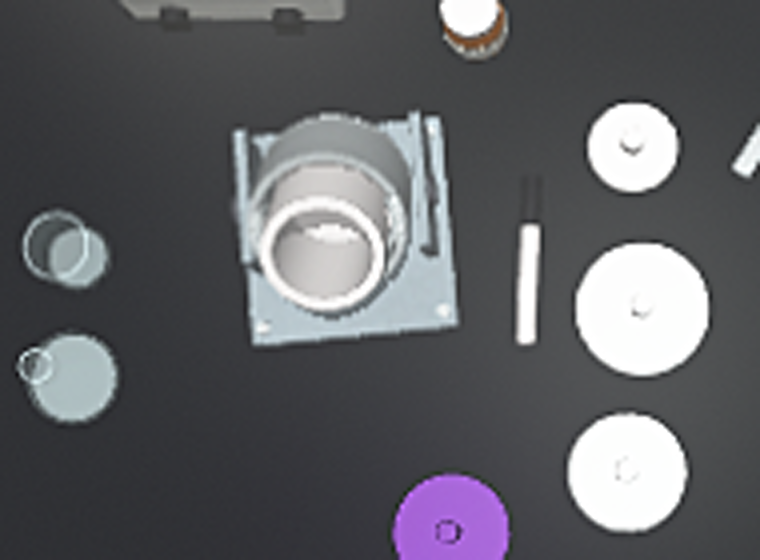

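The crop shows the three lids top to bottom: small, large, medium (discs 23, 33 and 30 px wide). The base plate's front edge runs from (253,345) to (458,325), so the holder is yawed about 5°. The rim ellipse is centred near (322,255).

```bash
cat >> h.py <<'E'
def ray(c,uv,z):
    p=cv2.undistortPoints(np.array(uv,float).reshape(-1,1,2),np.array(c['K']),np.array(c['dist'],float)).reshape(-1,2)
    M=R.from_euler('xyz',c['attitude']).as_matrix()
    d=np.c_[p[:,0],-p[:,1],-np.ones(len(p))]@M.T;o=np.array(c['position'])
    return o+d*((z-o[2])/d[:,2])[:,None]
E
python3 - <<'E'
from h import *
import pickle
c=pickle.load(open('top0.pkl','rb'));px=c['pixels'];g=px.min(2)
hsv=cv2.cvtColor(px,cv2.COLOR_RGB2HSV)
def cont(m,u0,u1,v0,v1):
    k=np.zeros_like(m);k[v0:v1,u0:u1]=m[v0:v1,u0:u1]
    return max(cv2.findContours(k,0,1)[0],key=cv2.contourArea)
wh=((g>215)*255).astype('uint8')
for n,(u,v) in dict(s=(258,187),l=(261,227),m=(257,268)).items():
    e=cont(wh,u-22,u+22,v-20,v+21)
    q=ray(c,e,.016);print(n,cv2.minEnclosingCircle(q[:,:2].astype(np.float32)),cv2.boundingRect(e))
# pan: bright-ish
print('px pan',px[209,347],'house',px[195,326],'tare',px[248,362],'base',px[232,175],'rim',px[225,180], px[213,200])
m=((g>px[209,347].min()-25)*255).astype('uint8');e=cont(m,318,376,184,238);q=ray(c,e,.075)
print('pan',cv2.minEnclosingCircle(q[:,:2].astype(np.float32)),cv2.boundingRect(e))
m=((g>60)&(g<140)).astype('uint8')*255;e=cont(cv2.morphologyEx(((g>45)*255).astype('uint8'),cv2.MORPH_CLOSE,np.ones((9,9))),312,385,170,270)
q=ray(c,e,.062);print('house',cv2.minAreaRect(q[:,:2].astype(np.float32)))
e=cont(((g>70)*255).astype('uint8'),150,222,170,245)
q=ray(c,e,.008)[:,:2];print('base poly',cv2.approxPolyDP(q.astype(np.float32)[:,None],.02,True).reshape(-1,2))
# rim from depth
for n in('top','scene'):
    cc=pickle.load(open(n+'0.pkl','rb'));P=cloud(cc);gg=cc['pixels'].min(2)
    w=P[gg>225];w=w[(w[:,2]>.1)&(w[:,2]<.19)&(abs(w[:,0]-.6)<.12)&(abs(w[:,1]-.245)<.1)]
    print(n,len(w),w.mean(0),w.min(0),w.max(0))
    np.save(n+'rim.npy',w)
E
```

```text
s ((0.6967796683311462, 0.023735707625746727), 0.03419945761561394) (247, 176, 22, 22)
l ((0.5708715915679932, 0.01457988191395998), 0.05035385861992836) (244, 211, 33, 33)
m ((0.44623270630836487, 0.023826157674193382), 0.043784141540527344) (242, 254, 29, 28)
px pan [232 237 237] house [161 163 165] tare [187 202 208] base [188 203 209] rim [244 243 241] [143 149 151]
pan ((0.6234294176101685, -0.24396008253097534), 0.06147083267569542) (328, 188, 40, 41)
house ((0.5941336750984192, -0.25071728229522705), (0.30301591753959656, 0.22178807854652405), 0.18521298468112946)
base poly [[0.71901375 0.17679186]
 [0.70716566 0.33680564]
 [0.5379072  0.3131292 ]
 [0.5562149  0.15601611]]
top 197 [0.59322313 0.23746507 0.14307326] [0.55588809 0.189433   0.10058051] [0.63515901 0.28380895 0.17172897]
scene 244 [0.61110132 0.23845269 0.1415035 ] [0.5561843  0.19846908 0.10591402] [0.65216523 0.27817967 0.16893141]
```

Run:
```python
from h import *
import pickle
from scipy.optimize import least_squares
yaw=np.radians(6.6);a=np.radians(35)
n=R.from_euler('z',yaw).apply([-np.sin(a),0,np.cos(a)]);ex=R.from_euler('z',yaw).apply([np.cos(a),0,np.sin(a)]);ey=np.cross(n,ex)
for v in('top','scene'):
    w=np.load(v+'rim.npy');h=w@n
    H,b=np.histogram(h,bins=np.arange(h.min(),h.max()+.003,.003));print(v,list(zip(b.round(3),H)))
    h0=b[H.argmax()]+.0015
    r=w[abs(h-h0)<.004];h0=np.median(r@n)
    u=r@ex;s=r@ey
    f=least_squares(lambda p:np.hypot(u-p[0],s-p[1])-.040,[u.mean(),s.mean()],loss='soft_l1',f_scale=.003)
    print(len(r),h0,f.x,f.cost,'rim',f.x[0]*ex+f.x[1]*ey+h0*n)
    # free plane
    q=r-r.mean(0);print('normal',np.linalg.svd(q)[2][2],n)
# ellipse outline from top image
c=pickle.load(open('top0.pkl','rb'));g=c['pixels'].min(2)
```

```text
top [(np.float64(-0.285), np.int64(1)), (np.float64(-0.282), np.int64(1)), (np.float64(-0.279), np.int64(4)), (np.float64(-0.276), np.int64(3)), (np.float64(-0.273), np.int64(0)), (np.float64(-0.27), np.int64(0)), (np.float64(-0.267), np.int64(0)), (np.float64(-0.264), np.int64(0)), (np.float64(-0.261), np.int64(0)), (np.float64(-0.258), np.int64(0)), (np.float64(-0.255), np.int64(0)), (np.float64(-0.252), np.int64(0)), (np.float64(-0.249), np.int64(0)), (np.float64(-0.246), np.int64(0)), (np.float64(-0.243), np.int64(7)), (np.float64(-0.24), np.int64(42)), (np.float64(-0.237), np.int64(69)), (np.float64(-0.234), np.int64(57)), (np.float64(-0.231), np.int64(12)), (np.float64(-0.228), np.int64(1))]
160 -0.23438360611761588 [0.58555483 0.1708645 ] 0.0003028640494733082 rim [0.59038691 0.24031451 0.14386464]
normal [-0.56513847 -0.07493841  0.8215855 ] [-0.56977521 -0.06592524  0.81915204]
scene [(np.float64(-0.276), np.int64(10)), (np.float64(-0.273), np.int64(9)), (np.float64(-0.27), np.int64(8)), (np.float64(-0.267), np.int64(12)), (np.float64(-0.264), np.int64(9)), (np.float64(-0.261), np.int64(12)), (np.float64(-0.258), np.int64(6)), (np.float64(-0.255), np.int64(12)), (np.float64(-0.252), np.int64(18)), (np.float64(-0.249), np.int64(23)), (np.float64(-0.246), np.int64(17)), (np.float64(-0.243), np.int64(15)), (np.float64(-0.24), np.int64(17)), (np.float64(-0.237), np.int64(42)), (np.float64(-0.234), np.int64(34))]
89 -0.23458944012656513 [0.58535389 0.16957331] 0.0002438650448397508 rim [0.59048909 0.23902653 0.14358078]
normal [ 0.56793043  0.053685   -0.8213239 ] [-0.56977521 -0.06592524  0.81915204]
```

```bash
cat >> h.py <<'E'
RIM=np.array([.5904,.2397,.1438]);_y=np.radians(6.6);_a=np.radians(35);_Z=R.from_euler('z',_y)
n=_Z.apply([-np.sin(_a),0,np.cos(_a)]);ex=_Z.apply([np.cos(_a),0,np.sin(_a)]);ey=np.cross(n,ex)
def pinch(phi,h):  # TCP pose pinching wall at phi, h above rim
    e=np.cos(np.radians(phi))*ex+np.sin(np.radians(phi))*ey
    return RIM+.040*e+h*n, frame(-e,-n)
def frame(y,z): return R.from_matrix(np.c_[np.cross(y,z),y,z])
def rows(p0,r0,p1,r1,hand,N=None,vmax=.038):
    w=(r1*r0.inv()).as_rotvec(degrees=True);d=p1-p0
    N=N or int(np.ceil(max(abs(d).max()/vmax,np.linalg.norm(d)/vmax,np.linalg.norm(w)/6.8,1)))
    print(N,'x: ',' '.join('%.4f'%x for x in d/N),' '.join('%.2f'%x for x in w/N),hand)
def now():
    o=ctrl.get_obs();return o['ee_pos'],R.from_euler('xyz',o['eef_rot'])
E
python3 - <<'E'
from h import *
p,r=now();q,s=pinch(240,.06);print(p,q,s.as_euler('xyz'))
rows(p,r,q,s,146)
q2,_=pinch(240,-.027);rows(q,s,q2,s,146)
E
```

```text
[0.24446459 0.49242539 0.20494912] [0.54392056 0.19945002 0.18147759] [2.80482539 0.51982904 2.64283449]
12 x:  0.0250 -0.0244 -0.0020 0.26 -2.91 0.24 146
3 x:  0.0165 0.0019 -0.0238 0.00 0.00 0.00 146
```

Call:
{"api": "carry_out", "payload": {
  "motion": "0.025 -0.0244 -0.002 0.26 -2.91 0.24 146;0.025 -0.0244 -0.002 0.26 -2.91 0.24 146;0.025 -0.0244 -0.002 0.26 -2.91 0.24 146;0.025 -0.0244 -0.002 0.26 -2.91 0.24 146;0.025 -0.0244 -0.002 0.26 -2.91 0.24 146;0.025 -0.0244 -0.002 0.26 -2.91 0.24 146;0.025 -0.0244 -0.002 0.26 -2.91 0.24 146;0.025 -0.0244 -0.002 0.26 -2.91 0.24 146;0.025 -0.0244 -0.002 0.26 -2.91 0.24 146;0.025 -0.0244 -0.002 0.26 -2.91 0.24 146;0.025 -0.0244 -0.002 0.26 -2.91 0.24 146;0.025 -0.0244 -0.002 0.26 -2.91 0.24 146;0 0 0 0 0 0 146;0 0 0 0 0 0 146"
}}

```text
time_s: 1.27
ee_pos: [0.5447, 0.1985, 0.1807]
eef_rot: [2.805, 0.519, 2.64]
force: [-0.7, -0.3, 0.2]
grip_width: 0.0401
grip_force: 0.0
```

Run:
```python
from h import *
from scipy.optimize import least_squares
p,r=now();q,s=pinch(240,.06);print((p-q).round(4),(s*r.inv()).as_rotvec(degrees=True),ctrl.get_obs()['grip_width'])
c=snap('wrist','w1');P=cloud(c)
w=P.reshape(-1,3);w=w[np.linalg.norm(w-RIM,axis=1)<.07];h=(w-RIM)@n
print(len(w),np.histogram(h,bins=np.arange(-.03,.03,.003)))
k=w[abs(h)<.004]-RIM;u=k@ex;v=k@ey
m=abs(np.hypot(u,v)-.04)<.009;u=u[m];v=v[m]
f=least_squares(lambda p:np.hypot(u-p[0],v-p[1])-.040,[0,0],loss='soft_l1',f_scale=.003)
print(len(u),f.x,np.median((k@n)[m]))
```

```text
[ 0.0007 -0.0009 -0.0007] [ 0.00482736 -0.03811746  0.17476298] 0.040102825875361736
7625 (array([ 140,  148,  155,  142,  170,  156,  172,  174,  184,  209, 2711,
        189,    0,    0,    0,    0,    0,    0,    0]), array([-3.0000000e-02, -2.7000000e-02, -2.4000000e-02, -2.1000000e-02,
       -1.8000000e-02, -1.5000000e-02, -1.2000000e-02, -9.0000000e-03,
       -6.0000000e-03, -3.0000000e-03, -6.9388939e-18,  3.0000000e-03,
        6.0000000e-03,  9.0000000e-03,  1.2000000e-02,  1.5000000e-02,
        1.8000000e-02,  2.1000000e-02,  2.4000000e-02,  2.7000000e-02]))
3171 [-0.0032923  0.0003035] 0.0018500494683209151
```

View pics/w1.png

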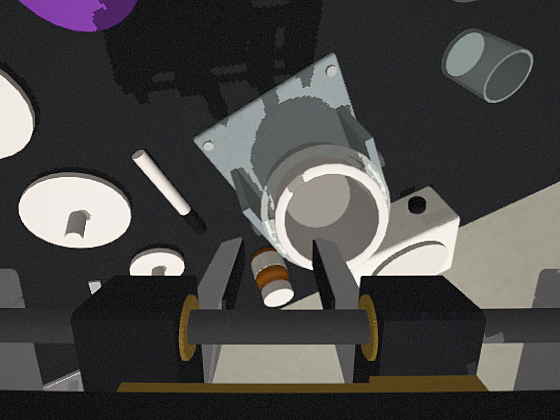

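The wrist view shows the rim circle centred near (330,210), with the fingers straddling its near wall. The rim fit agrees with my estimate to within 3 mm. I'll shift the estimate and go down.

```bash
sed -i 's/^RIM=.*/RIM=np.array([.5904,.2397,.1438])/; s/^def pinch/RIM=RIM-.0025*ex+.001*n\ndef pinch/' h.py
python3 - <<'E'
from h import *
p,r=now();q,s=pinch(240,-.027);rows(p,r,q,s,146,N=5)
E
```

```text
Traceback (most recent call last):
  File "h.py", line 22, in <module>
    n=_Z.apply([-np.sin(_a),0,np.cos(_a)]);ex=_Z.apply([np.cos(_a),0,np.sin(_a)]);ey=np.cross(n,ex)
      ^^
NameError: name '_Z' is not defined
```

```bash
sed -i 's/^RIM=np.*/RIM=np.array([.5904,.2397,.1438]);_y=np.radians(6.6);_a=np.radians(35);_Z=R.from_euler("z",_y)/' h.py
python3 - <<'E'
from h import *
p,r=now();q,s=pinch(240,-.027);rows(p,r,q,s,146,N=5)
E
```

```text
5 x:  0.0093 0.0011 -0.0143 -0.00 -0.00 0.02 146
```

Call:
{"api": "carry_out", "payload": {
  "motion": "0.0093 0.0011 -0.0143 0 0 0 146;0.0093 0.0011 -0.0143 0 0 0 146;0.0093 0.0011 -0.0143 0 0 0 146;0.0093 0.0011 -0.0143 0 0 0 146;0.0093 0.0011 -0.0143 0 0 0 146;0 0 0 0 0 0 146;0 0 0 0 0 0 170;0 0 0 0 0 0 200;0 0 0 0 0 0 220;0 0 0 0 0 0 255;0 0 0 0 0 0 255",
  "grip_force": 15
}}

```text
time_s: 2.23
ee_pos: [0.591, 0.2055, 0.1108]
eef_rot: [2.803, 0.521, 2.642]
force: [-0.7, -0.0, -0.3]
grip_width: 0.0101
grip_force: 0.0
```

Call:
{"api": "carry_out", "payload": {
  "motion": "0 0 0 0 0 0 255;0 0 0 0 0 0 255;0 0 0 0 0 0 255;0 0 0 0 0 0 255",
  "grip_force": 50
}}

```text
time_s: 2.57
ee_pos: [0.5913, 0.2057, 0.1108]
eef_rot: [2.802, 0.521, 2.641]
force: [-4.4, 2.0, 6.3]
grip_width: 0.0076
grip_force: 50.0
```

Run:
```python
from h import *
p,r=now();q,s=pinch(240,-.027);print(p-q)
for a in range(240,180,-5):
    A=pinch(a,-.027);B=pinch(a-5,-.027);rows(*A,*B,255,N=1)
```

```text
[0.00037724 0.0008015  0.00123991]
1 x:  -0.0026 0.0016 -0.0017 2.85 0.33 -4.10 255
1 x:  -0.0025 0.0018 -0.0016 2.85 0.33 -4.10 255
1 x:  -0.0024 0.0021 -0.0015 2.85 0.33 -4.10 255
1 x:  -0.0022 0.0023 -0.0014 2.85 0.33 -4.10 255
1 x:  -0.0020 0.0026 -0.0012 2.85 0.33 -4.10 255
1 x:  -0.0019 0.0027 -0.0011 2.85 0.33 -4.10 255
1 x:  -0.0017 0.0029 -0.0009 2.85 0.33 -4.10 255
1 x:  -0.0015 0.0031 -0.0008 2.85 0.33 -4.10 255
1 x:  -0.0012 0.0032 -0.0006 2.85 0.33 -4.10 255
1 x:  -0.0010 0.0033 -0.0004 2.85 0.33 -4.10 255
1 x:  -0.0008 0.0034 -0.0003 2.85 0.33 -4.10 255
1 x:  -0.0005 0.0034 -0.0001 2.85 0.33 -4.10 255
```

Call:
{"api": "carry_out", "payload": {
  "motion": "-0.0026 0.0016 -0.0017 2.85 0.33 -4.1 255;-0.0025 0.0018 -0.0016 2.85 0.33 -4.1 255;-0.0024 0.0021 -0.0015 2.85 0.33 -4.1 255;-0.0022 0.0023 -0.0014 2.85 0.33 -4.1 255"
}}

```text
time_s: 2.9
ee_pos: [0.5857, 0.2098, 0.1091]
eef_rot: [2.641, 0.385, 2.278]
force: [26.0, -62.4, 32.7]
grip_width: 0.0111
grip_force: 58.3
```

Call:
{"api": "carry_out", "payload": {
  "motion": "0 0 0 0 0 0 255;0 0 0 0 0 0 255"
}}

```text
time_s: 3.07
ee_pos: [0.5859, 0.2095, 0.1092]
eef_rot: [2.642, 0.386, 2.281]
force: [13.5, -42.8, 29.8]
grip_width: 0.0108
grip_force: 57.7
```

Run:
```python
from h import *
o=ctrl.get_obs();print(o['force'],o['moment'],o['ee_pos'],o['grip_width'])
p,r=now();d=p-RIM;print('rim coords',d@ex,d@ey,d@n,'tool y',r.apply([0,1,0])@np.c_[ex,ey,n],'tool z',r.apply([0,0,1])@np.c_[ex,ey,n])
c=snap('wrist','w2');s=snap('scene')
im=cv2.resize(s['pixels'][140:260,310:430],(480,480),interpolation=cv2.INTER_CUBIC)
im=np.hstack([cv2.resize(c['pixels'],(320,240)),im[:240,:],]) if 0 else im
b=np.zeros((480,800,3),np.uint8);b[:,:480]=im;b[:240,480:]=cv2.resize(c['pixels'],(320,240))
cv2.imwrite('pics/c2.png',cv2.cvtColor(b,cv2.COLOR_RGB2BGR))
P=cloud(c);w=P.reshape(-1,3);w=w[np.linalg.norm(w-RIM,axis=1)<.07];h=(w-RIM)@n
from scipy.optimize import least_squares
k=w[abs(h)<.005]-RIM;u=k@ex;v=k@ey
m=abs(np.hypot(u,v)-.04)<.012;u=u[m];v=v[m]
f=least_squares(lambda p:np.hypot(u-p[0],v-p[1])-.040,[0,0],loss='soft_l1',f_scale=.003);print(len(u),f.x)
```

```text
[ 13.47549815 -42.78412123  29.76331135] [-6.96425513 -4.96184848 -3.94928345] [0.58594157 0.20948872 0.10924432] 0.010757708049648493
rim coords -0.023792677379857147 -0.029498621536497183 -0.02477436285602926 tool y [0.76706854 0.64154754 0.0047548 ] tool z [ 0.01052575 -0.00517421 -0.99993122]
6311 [-0.00292772  0.00182908]
```

View pics/c2.png

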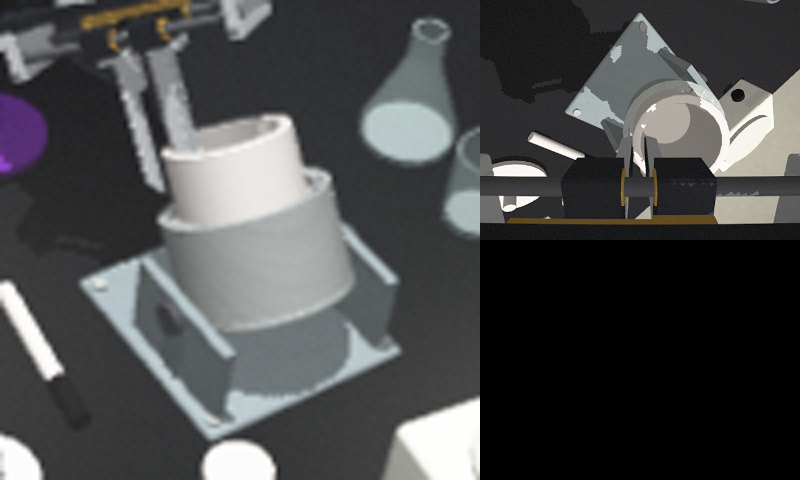

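The liner has turned about 10° at most. The tool is skewed 10° to the wall and is pressing down about 20 N and inward about 23 N. I'll unload those and carry on tangentially.

Call:
{"api": "carry_out", "payload": {
  "motion": "-0.003 -0.0027 0.0014 0 0 0 255;0 0 0 0 0 0 255;-0.002 0.0026 -0.0012 0 0 0 255;-0.0019 0.0027 -0.0011 0 0 0 255;0 0 0 0 0 0 255",
  "grip_force": 60
}}

```text
time_s: 3.58
ee_pos: [0.5776, 0.2155, 0.1055]
eef_rot: [2.641, 0.381, 2.283]
force: [28.0, -5.0, -3.7]
grip_width: 0.0078
grip_force: 60.0
```

```bash
cat >> h.py <<'E'
def st():
    o=ctrl.get_obs();p,r=now();d=p-RIM;B=np.c_[ex,ey,n];y=r.apply([0,1,0])@B
    ph=np.degrees(np.arctan2(d@ey,d@ex))%360;e=np.array([np.cos(np.radians(ph)),np.sin(np.radians(ph)),0]);t=np.array([e[1],-e[0],0]);F=o['force']@B
    print('rim xyz',(d@B).round(4),'phi %.1f rad %.4f tooly %.1f'%(ph,np.hypot(d@ex,d@ey),np.degrees(np.arctan2(y[1],y[0]))),'F rad/tan/ax',(F@e).round(1),(F@t).round(1),F[2].round(1),'M',(o['moment']@B).round(2),'w',o['grip_width'].round(4))
E
python3 -c "
from h import *
st()"
```

```text
Traceback (most recent call last):
  File "h.py", line 37, in st
    print('rim xyz',(d@B).round(4),'phi %.1f rad %.4f tooly %.1f'%(ph,np.hypot(d@ex,d@ey),np.degrees(np.arctan2(y[1],y[0]))),'F rad/tan/ax',(F@e).round(1),(F@t).round(1),F[2].round(1),'M',(o['moment']@B).round(2),'w',o['grip_width'].round(4))
                                                                                                                                                                                                                         ^^^^^^^^^^^^^^^^^^^^^
AttributeError: 'float' object has no attribute 'round'
```

```bash
sed -i "s/o\['grip_width'\].round(4)/round(o['grip_width'],4)/" h.py
python3 - <<'E'
from h import *
st()
p,r=now();B=np.c_[ex,ey,n]
for a in range(220,180,-5):
    e=lambda a:np.cos(np.radians(a))*ex+np.sin(np.radians(a))*ey
    print(((e(a-5)-e(a))*.04).round(4), (-5*n).round(2))
E
```

```text
rim xyz [-0.0321 -0.0226 -0.0235] phi 215.1 rad 0.0393 tooly 39.9 F rad/tan/ax -11.8 -18.3 -18.7 M [-1.99 -3.94 -0.4 ] w 0.0078
[-0.002   0.0026 -0.0012] [ 2.85  0.33 -4.1 ]
[-0.0019  0.0027 -0.0011] [ 2.85  0.33 -4.1 ]
[-0.0017  0.0029 -0.0009] [ 2.85  0.33 -4.1 ]
[-0.0015  0.0031 -0.0008] [ 2.85  0.33 -4.1 ]
[-0.0012  0.0032 -0.0006] [ 2.85  0.33 -4.1 ]
[-0.001   0.0033 -0.0004] [ 2.85  0.33 -4.1 ]
[-0.0008  0.0034 -0.0003] [ 2.85  0.33 -4.1 ]
[-0.0005  0.0034 -0.0001] [ 2.85  0.33 -4.1 ]
```

Call:
{"api": "carry_out", "payload": {
  "motion": "0.0009 0.0001 -0.0012 0 0 0 255;-0.002 0.0026 -0.0012 2.85 0.33 -4.1 255;-0.0019 0.0027 -0.0011 2.85 0.33 -4.1 255;0 0 0 0 0 0 255"
}}

```text
time_s: 3.92
ee_pos: [0.5737, 0.2212, 0.1022]
eef_rot: [2.588, 0.29, 2.119]
force: [8.9, -6.7, 8.4]
grip_width: 0.0076
grip_force: 60.0
```

```bash
sed -i 's/^RIM=RIM.*/RIM=RIM-.0055*ex+.0018*ey+.001*n/' h.py
python3 -c "
from h import *
st()"
```

```text
rim xyz [-0.0337 -0.0183 -0.0244] phi 208.5 rad 0.0383 tooly 29.6 F rad/tan/ax -6.3 -12.2 2.2 M [-1.59 -2.5  -0.11] w 0.0076
```

Turning smoothly with low forces; continue to 175°.

Call:
{"api": "carry_out", "payload": {
  "motion": "-0.0017 0.0029 -0.0009 2.85 0.33 -4.1 255;-0.0015 0.0031 -0.0008 2.85 0.33 -4.1 255;-0.0012 0.0032 -0.0006 2.85 0.33 -4.1 255;-0.001 0.0033 -0.0004 2.85 0.33 -4.1 255;-0.0008 0.0034 -0.0003 2.85 0.33 -4.1 255;-0.0005 0.0034 -0.0001 2.85 0.33 -4.1 255;-0.0001 0.0035 0 2.85 0.33 -4.1 255;0 0 0 0 0 0 255"
}}

```text
time_s: 4.58
ee_pos: [0.5676, 0.2425, 0.0997]
eef_rot: [2.526, -0.051, 1.607]
force: [11.9, -20.9, 16.2]
grip_width: 0.0083
grip_force: 60.2
```

Run:
```python
from h import *
st()
s=snap('scene')
im=cv2.resize(s['pixels'][140:260,310:430],(600,600),interpolation=cv2.INTER_CUBIC)
cv2.imwrite('pics/c3.png',cv2.cvtColor(im,cv2.COLOR_RGB2BGR))
print((n*.01).round(4))
```

```text
rim xyz [-0.0381  0.0036 -0.0243] phi 174.6 rad 0.0382 tooly -5.4 F rad/tan/ax -19.0 -20.5 7.8 M [-4.57 -3.33  0.81] w 0.0083
[-0.0057 -0.0007  0.0082]
```

View pics/c3.png

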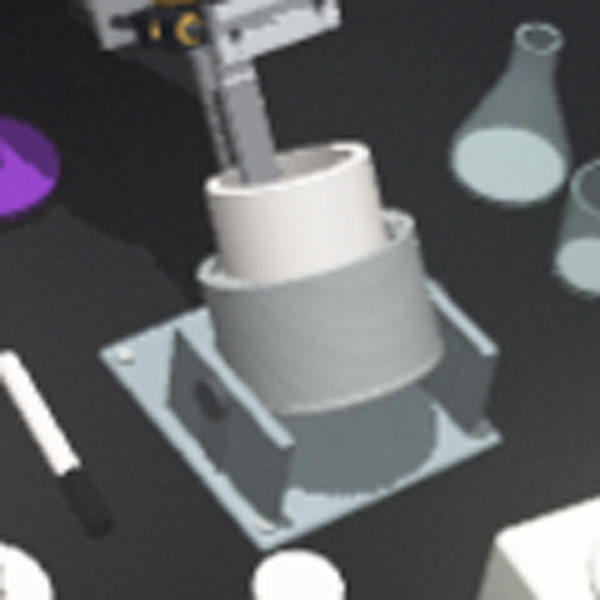

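The liner is still home, with the fingers now on its robot-side wall near (250,130). I'll pull gently.

Call:
{"api": "carry_out", "payload": {
  "motion": "-0.0023 -0.0003 0.0033 0 0 0 255;-0.0023 -0.0003 0.0033 0 0 0 255;-0.0023 -0.0003 0.0033 0 0 0 255;0 0 0 0 0 0 255"
}}

```text
time_s: 4.97
ee_pos: [0.5606, 0.2439, 0.1099]
eef_rot: [2.524, -0.053, 1.614]
force: [9.7, -0.6, 9.2]
grip_width: 0.0075
grip_force: 59.7
```

```bash
python3 -c "
from h import *
st()"
```

```text
rim xyz [-0.0378  0.0058 -0.0121] phi 171.3 rad 0.0383 tooly -5.1 F rad/tan/ax -13.2 0.3 2.0 M [-0.38 -2.95  0.12] w 0.0075
```

Call:
{"api": "carry_out", "payload": {
  "motion": "-0.0034 -0.0005 0.0066 0 0 0 255;-0.0046 -0.0006 0.0066 0 0 0 255;-0.0046 -0.0006 0.0066 0 0 0 255;-0.0046 -0.0006 0.0066 0 0 0 255;0 0 0 0 0 0 255"
}}

```text
time_s: 5.38
ee_pos: [0.5408, 0.2407, 0.1341]
eef_rot: [2.531, -0.051, 1.613]
force: [-4.3, -1.8, 5.9]
grip_width: 0.0076
grip_force: 60.0
```

Run:
```python
from h import *
from scipy.optimize import least_squares
st()
c=snap('wrist');P=cloud(c);w=P.reshape(-1,3);w=w[np.linalg.norm(w-RIM-.04*n,axis=1)<.07];h=(w-RIM)@n
print(np.histogram(h,bins=np.arange(-.02,.06,.004)))
```

```text
rim xyz [-0.0404  0.0049  0.0192] phi 173.0 rad 0.0407 tooly -5.1 F rad/tan/ax 0.1 -1.3 7.4 M [-0.09  0.23 -0.07] w 0.0076
(array([ 168,  188,  234,  248,  243,  246,  261,  266,  292,  322,  371,
        400,  476,  509,  561, 1139, 4389,  191,  156]), array([-0.02 , -0.016, -0.012, -0.008, -0.004,  0.   ,  0.004,  0.008,
        0.012,  0.016,  0.02 ,  0.024,  0.028,  0.032,  0.036,  0.04 ,
        0.044,  0.048,  0.052,  0.056]))
```

Call:
{"api": "carry_out", "payload": {
  "motion": "-0.0046 -0.0005 0.0066 0 0 0 255;-0.0046 -0.0005 0.0066 0 0 0 255;-0.0046 -0.0005 0.0066 0 0 0 255;-0.0046 -0.0005 0.0066 0 0 0 255;-0.0046 -0.0005 0.0066 0 0 0 255;-0.0046 -0.0005 0.0066 0 0 0 255;-0.004 0 0.01 0 0 0 255;0 0 0.02 0 0 0 255;0 0 0.02 0 0 0 255;0 0 0 0 0 0 255"
}}

```text
time_s: 6.27
ee_pos: [0.5098, 0.2384, 0.2267]
eef_rot: [2.527, -0.052, 1.613]
force: [0.6, 0.9, -1.8]
grip_width: 0.0076
grip_force: 60.0
```

Run:
```python
from h import *
p,r=now();print(p,r.as_matrix().round(3),ctrl.get_obs()['force'])
c=snap('wrist');P=cloud(c);M=(P-p)@r.as_matrix()  # tool coords
g=c['pixels'].min(2)
w=M.reshape(-1,3);k=(abs(w[:,0])<.06)&(w[:,1]>-.02)&(w[:,1]<.1)&(w[:,2]>-.045)&(w[:,2]<-.012)
w=w[k];print(len(w),np.histogram(w[:,2],bins=np.arange(-.045,-.01,.003)))
q=w[abs(w[:,2]+.025)<.006];q=q[(q[:,1]>.01)]
# plane fit z=a+bx+cy robust
A=np.c_[np.ones(len(q)),q[:,:2]];m=np.ones(len(q),bool)
for _ in range(6):
    s=np.linalg.lstsq(A[m],q[m,2],rcond=None)[0];m=abs(A@s-q[:,2])<.0015
print(m.sum(),s)
q=q[m]
from scipy.optimize import least_squares
f=least_squares(lambda v:np.hypot(q[:,0]-v[0],q[:,1]-v[1])-.04,[0,.04],loss='soft_l1',f_scale=.002);print('centre in tool',f.x)
y=np.array([np.cos(np.radians(-21.4)),np.sin(np.radians(-21.4)),0])
s=frame(y,np.array([0,0,-1.]));q=np.array([.6234,-.244,.21])-.04*y
rows(p,r,q,s,255)
```

```text
[0.50982449 0.23838961 0.22665498] [[-0.042  0.818  0.574]
 [ 0.998  0.005  0.067]
 [ 0.052  0.576 -0.816]] [ 0.64764684  0.85320076 -1.77684879]
7360 (array([ 145,  145,  112,  126,  125,  372, 4514,  625,  425,  395,  376]), array([-0.045, -0.042, -0.039, -0.036, -0.033, -0.03 , -0.027, -0.024,
       -0.021, -0.018, -0.015, -0.012]))
3422 [-0.02592572  0.02414106 -0.00106196]
centre in tool [-0.00084247  0.03896426]
13 x:  0.0059 -0.0360 -0.0013 0.23 2.73 -1.70 255
```

Run:
```python
from h import *
p,r=now()
y=np.array([np.cos(np.radians(-21.4)),np.sin(np.radians(-21.4)),0])
s=frame(y,np.array([0,0,-1.]))
N=s.apply(np.array([.024,-.001,-1]));N/=np.linalg.norm(N)
s=R.from_rotvec(np.cross(N,[0,0,1]))*s
q=np.array([.6234,-.244,.215])-s.apply([-.0008,.039,0])*[1,1,0]
np.save('placeR.npy',s.as_matrix());print(q)
rows(p,r,q,s,255,N=16)
```

```text
[ 0.5873805  -0.22902562  0.215     ]
16 x:  0.0049 -0.0292 -0.0006 0.27 2.19 -1.36 255
```

Call:
{"api": "carry_out", "payload": {
  "motion": "0.0049 -0.0292 -0.0006 0.27 2.19 -1.36 255;0.0049 -0.0292 -0.0006 0.27 2.19 -1.36 255;0.0049 -0.0292 -0.0006 0.27 2.19 -1.36 255;0.0049 -0.0292 -0.0006 0.27 2.19 -1.36 255;0.0049 -0.0292 -0.0006 0.27 2.19 -1.36 255;0.0049 -0.0292 -0.0006 0.27 2.19 -1.36 255;0.0049 -0.0292 -0.0006 0.27 2.19 -1.36 255;0.0049 -0.0292 -0.0006 0.27 2.19 -1.36 255;0.0049 -0.0292 -0.0006 0.27 2.19 -1.36 255;0.0049 -0.0292 -0.0006 0.27 2.19 -1.36 255;0.0049 -0.0292 -0.0006 0.27 2.19 -1.36 255;0.0049 -0.0292 -0.0006 0.27 2.19 -1.36 255;0.0049 -0.0292 -0.0006 0.27 2.19 -1.36 255;0.0049 -0.0292 -0.0006 0.27 2.19 -1.36 255;0.0049 -0.0292 -0.0006 0.27 2.19 -1.36 255;0.0049 -0.0292 -0.0006 0.27 2.19 -1.36 255;0 0 0 0 0 0 255;0 0 0 0 0 0 255;0 0 0 0 0 0 255"
}}

```text
time_s: 7.9
ee_pos: [0.587, -0.2291, 0.2111]
eef_rot: [-3.137, -0.023, 1.197]
force: [0.5, -0.2, -4.2]
grip_width: 0.0077
grip_force: 60.0
```

```bash
cat >> h.py <<'E'
def rimfit(c,p,r):
    from scipy.optimize import least_squares
    w=((cloud(c)-p)@r.as_matrix()).reshape(-1,3)
    q=w[(abs(w[:,0])<.06)&(w[:,1]>.01)&(w[:,1]<.1)&(abs(w[:,2]+.025)<.006)]
    A=np.c_[np.ones(len(q)),q[:,:2]];m=np.ones(len(q),bool)
    for _ in range(6):
        s=np.linalg.lstsq(A[m],q[m,2],rcond=None)[0];m=abs(A@s-q[:,2])<.0015
    q=q[m];f=least_squares(lambda v:np.hypot(q[:,0]-v[0],q[:,1]-v[1])-.04,[0,.04],loss='soft_l1',f_scale=.002)
    C=np.array([f.x[0],f.x[1],s@[1,*f.x]]);N=r.apply([s[1],s[2],-1]);return p+r.apply(C),N/np.linalg.norm(N),m.sum()
E
python3 - <<'E'
from h import *
p,r=now();c=snap('wrist')
C,N,k=rimfit(c,p,r);print(p,'rim',C,'up',N,k,ctrl.get_obs()['force'])
t=snap('top','t4');P=cloud(t);w=P.reshape(-1,3)
# pan centre check from wrist cam depth
P=cloud(c).reshape(-1,3);b=P[(abs(P[:,2]-.075)<.004)&(np.hypot(P[:,0]-.6234,P[:,1]+.244)<.08)];print('pan pts',len(b),b.min(0),b.max(0))
print('tare pts',[x for x in [P[(P[:,2]>.074)&(P[:,2]<.09)&(np.hypot(P[:,0]-.5066,P[:,1]+.2856)<.02)].mean(0)]])
E
```

```text
[ 0.58700014 -0.22911254  0.21110089] rim [ 0.62292491 -0.24463063  0.2369718 ] up [0.00405506 0.00100718 0.99999127] 3439 [ 0.31324546  0.04866206 -2.94686575]
pan pts 3538 [ 0.55887933 -0.25902668  0.07274847] [ 0.68156638 -0.18251089  0.07781388]
tare pts [array([ 0.51005283, -0.27481239,  0.0759193 ])]
```

Call:
{"api": "carry_out", "payload": {
  "motion": "0.0003 0.0005 -0.012 0 0 0 255;0 0 -0.012 0 0 0 255;0 0 -0.012 0 0 0 255;0 0 -0.008 0 0 0 255;0 0 -0.002 0 0 0 255;0 0 -0.0015 0 0 0 255;0 0 0 0 0 0 255"
}}

```text
time_s: 8.58
ee_pos: [0.5877, -0.229, 0.1649]
eef_rot: [-3.139, -0.023, 1.198]
force: [0.9, -0.2, -3.1]
grip_width: 0.0077
grip_force: 60.0
```

Call:
{"api": "carry_out", "payload": {
  "motion": "0 0 -0.001 0 0 0 255;0 0 -0.001 0 0 0 255;0 0 -0.001 0 0 0 255;0 0 0 0 0 0 255"
}}

```text
time_s: 8.92
ee_pos: [0.5876, -0.229, 0.162]
eef_rot: [-3.139, -0.023, 1.198]
force: [-0.6, 0.7, -3.2]
grip_width: 0.0078
grip_force: 60.0
```

Call:
{"api": "carry_out", "payload": {
  "motion": "0 0 -0.0008 0 0 0 255;0 0 -0.0008 0 0 0 255;0 0 0 0 0 0 255"
}}

```text
time_s: 9.17
ee_pos: [0.5876, -0.2289, 0.1603]
eef_rot: [-3.138, -0.023, 1.198]
force: [0.1, 0.6, -2.7]
grip_width: 0.0076
grip_force: 60.0
```

Call:
{"api": "carry_out", "payload": {
  "motion": "0 0 -0.0008 0 0 0 255;0 0 -0.0008 0 0 0 255;0 0 0 0 0 0 255"
}}

```text
time_s: 9.42
ee_pos: [0.5877, -0.2291, 0.1594]
eef_rot: [-3.139, -0.023, 1.197]
force: [-3.4, 1.2, 2.7]
grip_width: 0.0078
grip_force: 59.9
```

Call:
{"api": "carry_out", "payload": {
  "motion": "0 0 -0.0003 0 0 0 255;0 0 0 0 0 0 255;0 0 0 0 0 0 225;0 0 0 0 0 0 215;0 0 0 0 0 0 190;0 0 0 0 0 0 160;0 0 0 0 0 0 150;0 0 0 0 0 0 150",
  "grip_force": 10
}}

```text
time_s: 10.08
ee_pos: [0.5877, -0.2289, 0.1585]
eef_rot: [-3.139, -0.023, 1.198]
force: [-0.2, 0.4, -0.1]
grip_width: 0.0369
grip_force: 0.0
```

Call:
{"api": "carry_out", "payload": {
  "motion": "0 0 0.01 0 0 0 150;0 0 0.02 0 0 0 150;0 0 0.03 0 0 0 150;0 0 0.03 0 0 0 150;0 0 0.02 0 0 0 150;0 0 0 0 0 0 150"
}}

```text
time_s: 10.58
ee_pos: [0.5886, -0.2294, 0.2745]
eef_rot: [3.137, -0.022, 1.198]
force: [0.4, 0.1, 1.5]
grip_width: 0.0388
grip_force: 0.0
```

Run:
```python
from h import *
from scipy.optimize import least_squares
p,r=now();print(p,ctrl.get_obs()['force'],ctrl.get_obs()['grip_width'])
c=snap('wrist','w5')
P=cloud(c).reshape(-1,3);q=P[(abs(P[:,2]-.185)<.006)&(np.hypot(P[:,0]-.623,P[:,1]+.244)<.06)]
m=np.ones(len(q),bool);A=np.c_[np.ones(len(q)),q[:,:2]-[.623,-.244]]
for _ in range(6):
    s=np.linalg.lstsq(A[m],q[m,2],rcond=None)[0];m=abs(A@s-q[:,2])<.0015
q=q[m];f=least_squares(lambda v:np.hypot(q[:,0]-v[0],q[:,1]-v[1])-.04,[.623,-.244],loss='soft_l1',f_scale=.002)
print('plane',s,m.sum(),'centre',f.x)
b=P[(abs(P[:,2]-.075)<.004)&(np.hypot(P[:,0]-.6234,P[:,1]+.244)<.08)]
t=snap('top');g=t['pixels'].min(2);mm=np.zeros_like(g);mm[175:240,315:380]=(g[175:240,315:380]>215)*255
e=max(cv2.findContours(mm,0,1)[0],key=cv2.contourArea);print('top',cv2.boundingRect(e),ray(t,[[347,209]],.185))
```

```text
[ 0.58864787 -0.22940866  0.27448033] [0.37131527 0.13732646 1.49026407] 0.038802787180653976
plane [ 0.18528509 -0.00069514 -0.00059094] 2139 centre [ 0.62309815 -0.24491879]
top (354, 206, 23, 12) [[ 0.60303627 -0.22461762  0.185     ]]
```

View pics/w5.png

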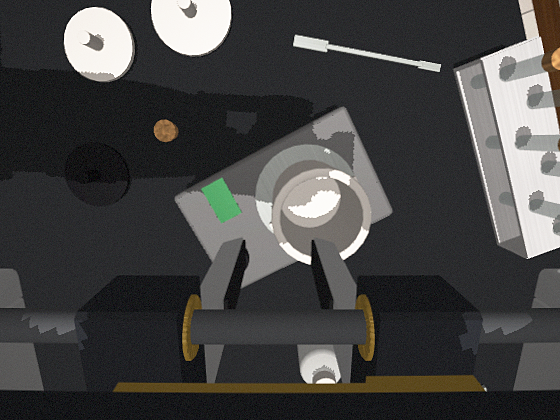

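The view shows the liner upright and centred on the pan, with the rim circle at about (322,215). The rim plane fit is level, centred at (0.6231, -0.2449). Next is the medium lid.

Run:
```python
from h import *
p,r=now();y=np.array([np.cos(np.radians(-21.4)),np.sin(np.radians(-21.4)),0])
s=frame(y,np.array([0,0,-1.]));q=np.array([.4462,.0238,.15])
rows(p,r,q,s,146,N=10)
```

```text
10 x:  -0.0142 0.0253 -0.0119 -0.12 0.04 -0.00 146
```

Call:
{"api": "carry_out", "payload": {
  "motion": "-0.0142 0.0253 0 -0.12 0.04 0 146;-0.0142 0.0253 0 -0.12 0.04 0 146;-0.0142 0.0253 -0.0119 -0.12 0.04 0 146;-0.0142 0.0253 -0.0119 -0.12 0.04 0 146;-0.0142 0.0253 -0.0119 -0.12 0.04 0 146;-0.0142 0.0253 -0.0169 -0.12 0.04 0 146;-0.0142 0.0253 -0.0169 -0.12 0.04 0 146;-0.0142 0.0253 -0.0169 -0.12 0.04 0 146;-0.0142 0.0253 -0.0169 -0.12 0.04 0 146;-0.0142 0.0253 -0.0169 -0.12 0.04 0 146;0 0 0 0 0 0 146;0 0 0 0 0 0 146"
}}

```text
time_s: 11.68
ee_pos: [0.4446, 0.0248, 0.1473]
eef_rot: [-3.137, 0.0, 1.2]
force: [-0.5, -0.7, 0.7]
grip_width: 0.0399
grip_force: 0.0
```

Run:
```python
from h import *
p,r=now();print(p,r.as_euler('xyz'))
c=snap('wrist','w6');P=cloud(c).reshape(-1,3)
d=np.hypot(P[:,0]-.4462,P[:,1]-.0238)
q=P[(abs(P[:,2]-.016)<.004)&(d<.055)];print('disc',cv2.minEnclosingCircle(q[:,:2].astype(np.float32)),len(q))
k=P[(abs(P[:,2]-.048)<.003)&(d<.03)];print('knob',k.mean(0),len(k),k.min(0),k.max(0))
```

```text
[0.44459789 0.0247802  0.14729799] [-3.13737168e+00  2.77791344e-04  1.19962755e+00]
disc ((0.4439027011394501, 0.023667972534894943), 0.04390142112970352) 5541
knob [0.44363183 0.02433744 0.04822716] 240 [0.43592178 0.01643922 0.04503084] [0.45118772 0.03166011 0.04974612]
```

Call:
{"api": "carry_out", "payload": {
  "motion": "0 -0.0008 -0.03 -0.2 0 0 146;0 0 -0.03 0 0 0 146;0 0 -0.03 0 0 0 146;0 0 -0.02 0 0 0 146;0 0 -0.0103 0 0 0 146;0 0 0 0 0 0 180;0 0 0 0 0 0 210;0 0 0 0 0 0 230;0 0 0 0 0 0 255;0 0 0 0 0 0 255;0 0 0 0 0 0 255",
  "grip_force": 15
}}

```text
time_s: 12.65
ee_pos: [0.4464, 0.0231, 0.0293]
eef_rot: [3.14, 0.002, 1.198]
force: [-2.1, -0.5, 7.7]
grip_width: 0.0154
grip_force: 15.0
```

Call:
{"api": "carry_out", "payload": {
  "motion": "0 0 0 0 0 0 255;0 0 0 0 0 0 255",
  "grip_force": 25
}}

```text
time_s: 12.82
ee_pos: [0.4464, 0.0231, 0.0292]
eef_rot: [3.14, 0.002, 1.198]
force: [-2.2, -1.1, 8.1]
grip_width: 0.0152
grip_force: 25.0
```

Call:
{"api": "carry_out", "payload": {
  "motion": "0 0 0.004 0 0 0 255;0 0 0.01 0 0 0 255;0 0 0.025 0 0 0 255;0 0 0.035 0 0 0 255;0 0 0.04 0 0 0 255;0 0 0.04 0 0 0 255;0 0 0.03 0 0 0 255;0 0 0 0 0 0 255;0 0 0 0 0 0 255"
}}

```text
time_s: 13.57
ee_pos: [0.446, 0.0233, 0.2139]
eef_rot: [3.139, 0.001, 1.198]
force: [-0.7, -0.1, -2.0]
grip_width: 0.0154
grip_force: 25.0
```

Run:
```python
from h import *
p,r=now();print(p,ctrl.get_obs()['force'])
c=snap('wrist','w7');M=((cloud(c)-p)@r.as_matrix()).reshape(-1,3)
k=M[(np.hypot(M[:,0],M[:,1])<.06)&(M[:,2]>-.005)&(M[:,2]<.03)]
H,b=np.histogram(k[:,2],bins=np.arange(-.005,.03,.002));print(H)
z0=b[H.argmax()]+.001;q=k[abs(k[:,2]-z0)<.005];m=np.ones(len(q),bool);A=np.c_[np.ones(len(q)),q[:,:2]]
for _ in range(6):
    s=np.linalg.lstsq(A[m],q[m,2],rcond=None)[0];m=abs(A@s-q[:,2])<.0015
print('disc top in tool',s,m.sum(),cv2.minEnclosingCircle(q[m][:,:2].astype(np.float32)))
C=np.array([.6231,-.2449,.25]);y=np.array([np.cos(np.radians(-21.4)),np.sin(np.radians(-21.4)),0])
rows(p,r,C,frame(y,np.array([0,0,-1.])),255,N=14)
```

```text
[0.44597924 0.02325601 0.21385158] [-0.73148777 -0.08639143 -1.97547168]
[  53   47   27   31   24   23   20   51 5827 3645   33   36   13    0
    0    0    0]
disc top in tool [ 0.01283944 -0.00157658 -0.00052633] 9348 ((0.00011339452612446621, 0.00035074632614851), 0.04373627156019211)
14 x:  0.0127 -0.0192 0.0026 0.01 0.01 -0.00 255
```

Call:
{"api": "carry_out", "payload": {
  "motion": "0.0127 -0.0192 0.0066 0 0 0 255;0.0127 -0.0192 0.0066 0 0 0 255;0.0127 -0.0192 0.0066 0 0 0 255;0.0127 -0.0192 0.0066 0 0 0 255;0.0127 -0.0192 0.0066 0 0 0 255;0.0127 -0.0192 0.003 0 0 0 255;0.0127 -0.0192 0 0 0 0 255;0.0127 -0.0192 0 0 0 0 255;0.0127 -0.0192 0 0 0 0 255;0.0127 -0.0192 0 0 0 0 255;0.0127 -0.0192 0 0 0 0 255;0.0127 -0.0192 0 0 0 0 255;0.0127 -0.0192 0 0 0 0 255;0.0127 -0.0192 0 0 0 0 255;0 0 0 0 0 0 255;0 0 0 0 0 0 255"
}}

```text
time_s: 14.95
ee_pos: [0.6231, -0.246, 0.2453]
eef_rot: [-3.137, 0.002, 1.197]
force: [-0.4, 0.5, -1.8]
grip_width: 0.0153
grip_force: 25.0
```

Run:
```python
from h import *
p,r=now();print(p,r.as_euler('xyz'))
c=snap('wrist','w8');P=cloud(c).reshape(-1,3)
q=P[(abs(P[:,2]-.1852)<.003)&(np.hypot(P[:,0]-.623,P[:,1]+.245)<.06)];print('rim pts visible',len(q),q.min(0),q.max(0))
```

```text
[ 0.62308413 -0.24601859  0.24532144] [-3.13702559e+00  2.34221463e-03  1.19653605e+00]
rim pts visible 668 [ 0.59733119 -0.23860506  0.18222454] [ 0.6662029  -0.20155516  0.18767693]
```

Call:
{"api": "carry_out", "payload": {
  "motion": "0 0.001 -0.01 0 0 0 255;0 0 -0.01 0 0 0 255;0 0 -0.007 0 0 0 255;0 0 -0.005 0 0 0 255;0 0 -0.003 0 0 0 255;0 0 0 0 0 0 255"
}}

```text
time_s: 15.5
ee_pos: [0.6232, -0.2444, 0.2122]
eef_rot: [-3.14, 0.003, 1.198]
force: [0.7, -0.2, -0.7]
grip_width: 0.0153
grip_force: 25.0
```

Call:
{"api": "carry_out", "payload": {
  "motion": "0 0 -0.0015 0 0 0 255;0 0 -0.0015 0 0 0 255;0 0 0 0 0 0 255"
}}

```text
time_s: 15.75
ee_pos: [0.6235, -0.2446, 0.21]
eef_rot: [-3.141, 0.003, 1.198]
force: [0.3, 0.2, -0.2]
grip_width: 0.0156
grip_force: 25.0
```

Call:
{"api": "carry_out", "payload": {
  "motion": "0 0 -0.0015 0 0 0 255;0 0 -0.0015 0 0 0 255;0 0 0 0 0 0 255"
}}

```text
time_s: 16.0
ee_pos: [0.6234, -0.2446, 0.2067]
eef_rot: [-3.141, 0.003, 1.197]
force: [-0.3, -0.7, -0.7]
grip_width: 0.0155
grip_force: 25.0
```

Call:
{"api": "carry_out", "payload": {
  "motion": "0 0 -0.001 0 0 0 255;0 0 -0.0005 0 0 0 255;0 0 0 0 0 0 255"
}}

```text
time_s: 16.25
ee_pos: [0.6235, -0.2446, 0.2063]
eef_rot: [3.141, 0.003, 1.197]
force: [-2.8, 2.0, 4.8]
grip_width: 0.0154
grip_force: 25.0
```

Contact at the expected seated height (0.206 m). Release and rise.

Call:
{"api": "carry_out", "payload": {
  "motion": "0 0 0 0 0 0 210;0 0 0 0 0 0 190;0 0 0 0 0 0 150;0 0 0 0 0 0 150;0 0 0 0 0 0 150;0 0 0.01 0 0 0 150;0 0 0.03 0 0 0 150;0 0 0.03 0 0 0 150;0 0 0.02 0 0 0 150;0 0 0 0 0 0 150"
}}

```text
time_s: 17.08
ee_pos: [0.6242, -0.2449, 0.3017]
eef_rot: [3.134, 0.003, 1.198]
force: [0.7, 0.6, 0.7]
grip_width: 0.0385
grip_force: 0.0
```

Run:
```python
from h import *
p,r=now();print(p,ctrl.get_obs()['force'],ctrl.get_obs()['grip_width'])
c=snap('wrist','w9');P=cloud(c).reshape(-1,3)
q=P[(abs(P[:,2]-.193)<.007)&(np.hypot(P[:,0]-.623,P[:,1]+.245)<.06)];m=np.ones(len(q),bool);A=np.c_[np.ones(len(q)),q[:,:2]-[.623,-.245]]
for _ in range(6):
    s=np.linalg.lstsq(A[m],q[m,2],rcond=None)[0];m=abs(A@s-q[:,2])<.0015
print('disc',s,m.sum(),cv2.minEnclosingCircle(q[m][:,:2].astype(np.float32)))
t=snap('top','t9');T=cloud(t)
```

```text
[ 0.62423916 -0.24492632  0.30165496] [0.70584876 0.59347    0.7339826 ] 0.0385118593013479
disc [ 1.93489412e-01  3.57105714e-06 -1.07212129e-03] 6179 ((0.6240501999855042, -0.24508143961429596), 0.0438186340034008)
```

View pics/w9.png

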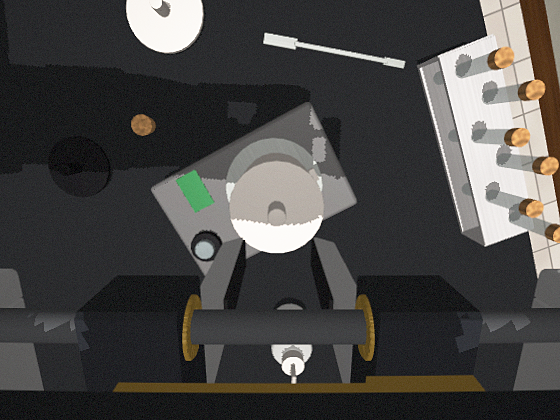

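The lid is flat and seated: disc top at 0.1935 m, level, and concentric with the liner. The tare button shows at (205,248).

Run:
```python
from h import *
c=snap('wrist');t=snap('top')
for nm,c,(u,v),rr in(('w',c,(205,248),14),('t',t,(362,248),8)):
    g=c['pixels'].min(2);m=np.zeros_like(g);k=g[v-rr:v+rr,u-rr:u+rr];m[v-rr:v+rr,u-rr:u+rr]=(k>120)*255
    cs=cv2.findContours(m,0,1)[0];e=min((x for x in cs if cv2.contourArea(x)>15),key=lambda x:np.linalg.norm(x.mean((0,1))-[u,v]))
    q=ray(c,e,.08);print(nm,cv2.boundingRect(e),cv2.minEnclosingCircle(q[:,:2].astype(np.float32)),ray(c,[e.mean((0,1))],.08))
    P=cloud(c).reshape(-1,3);b=P[(P[:,2]>.1)&(P[:,2]<.16)&(abs(P[:,0]-.53)<.08)&(P[:,1]<-.34)&(P[:,1]>-.5)];print('bottle',len(b),b.mean(0) if len(b) else 0)
p,r=now();a=np.radians(-70.5);y=np.array([np.cos(a),np.sin(a),0])
print(np.array([.6234,-.244])+R.from_euler('z',5.8,degrees=True).apply([-.12,-.03,0])[:2])
rows(p,r,np.array([.507,-.2855,.2]),frame(y,np.array([0,0,-1.])),255,N=8)
```

```text
w (196, 243, 19, 18) ((0.5036985874176025, -0.288339763879776), 0.012486426159739494) [[ 0.50395151 -0.2880455   0.08      ]]
bottle 515 [ 0.55840429 -0.46983857  0.11457414]Traceback (most recent call last):
  File "<stdin>", line 5, in <module>
ValueError: min() iterable argument is empty
```

Call:
{"api": "carry_out", "payload": {
  "motion": "-0.0148 -0.0053 0 0 0 -6.14 255;-0.0148 -0.0053 0 0 0 -6.14 255;-0.0148 -0.0053 0 0 0 -6.14 255;-0.0148 -0.0053 0 0 0 -6.14 255;-0.0148 -0.0053 0 0 0 -6.14 255;-0.0148 -0.0053 0 0 0 -6.14 255;-0.0148 -0.0053 0 0 0 -6.14 255;-0.0148 -0.0053 0 0 0 -6.14 255;0 0 -0.03 0 0 0 255;0 0 -0.03 0 0 0 255;0 0 -0.04 0 0 0 255;0 0 -0.04 0 0 0 255;0 0 -0.03 0 0 0 255;0 0 -0.02 0 0 0 255;0 0 0 0 0 0 255;0 0 0 0 0 0 255"
}}

```text
time_s: 18.62
ee_pos: [0.5046, -0.2867, 0.1048]
eef_rot: [-3.139, 0.004, 0.34]
force: [0.7, 0.1, 0.8]
grip_width: 0.0001
grip_force: 0.0
```

Call:
{"api": "carry_out", "payload": {
  "motion": "0.0009 0 -0.01 0 0 0 255;0 0 -0.008 0 0 0 255;0 0 -0.005 0 0 0 255;0 0 0 0 0 0 255;0 0 -0.002 0 0 0 255;0 0 0 0 0 0 255"
}}

```text
time_s: 19.12
ee_pos: [0.5061, -0.287, 0.0808]
eef_rot: [-3.141, 0.002, 0.34]
force: [-0.6, 0.5, 2.8]
grip_width: 0.0006
grip_force: 1.3
```

Call:
{"api": "carry_out", "payload": {
  "motion": "0 0 -0.0015 0 0 0 255;0 0 -0.0015 0 0 0 255;0 0 -0.0015 0 0 0 255;0 0 0 0 0 0 255"
}}

```text
time_s: 19.45
ee_pos: [0.5063, -0.2871, 0.0779]
eef_rot: [3.141, 0.002, 0.34]
force: [-6.5, 4.2, 18.2]
grip_width: 0.0005
grip_force: 9.7
```

At 18 N it stops after only 3 mm: the two closed fingertips' corners overhang the button onto the collar. I'll use a single fingertip instead.

Call:
{"api": "carry_out", "payload": {
  "motion": "0 0 0.012 0 0 0 255;0 0 0.015 0 0 0 200;0.003 -0.008 0 0 0 0 146;0.003 -0.008 0 0 0 0 146;0.0025 -0.0085 0 0 0 0 146;0 0 0 0 0 0 146;0 0 0 0 0 0 146;0 0 -0.01 0 0 0 146;0 0 -0.006 0 0 0 146;0 0 0 0 0 0 146"
}}

```text
time_s: 20.28
ee_pos: [0.5137, -0.3107, 0.0848]
eef_rot: [-3.139, 0.004, 0.34]
force: [-0.6, 0.2, 0.7]
grip_width: 0.0406
grip_force: 0.0
```

Run:
```python
from h import *
p,r=now();o=ctrl.get_obs();print(p,o['force'],o['grip_width'])
c=snap('wrist','w10');cv2.imwrite('pics/w10c.png',cv2.cvtColor(c['pixels'][130:420,100:460],cv2.COLOR_RGB2BGR))
y=r.apply([0,1,0]);print('pressing finger', p-y*(o['grip_width']/2+.006))
s=snap('scene')
im=cv2.resize(s['pixels'][180:300,120:270],(750,600),interpolation=cv2.INTER_CUBIC)
cv2.imwrite('pics/s10.png',cv2.cvtColor(im,cv2.COLOR_RGB2BGR))
```

```text
[ 0.51368612 -0.31072758  0.0848429 ] [-0.64187696  0.22993393  0.72304806] 0.04058838336101077
pressing finger [ 0.50490642 -0.28594261  0.08492342]
```

View pics/s10.png

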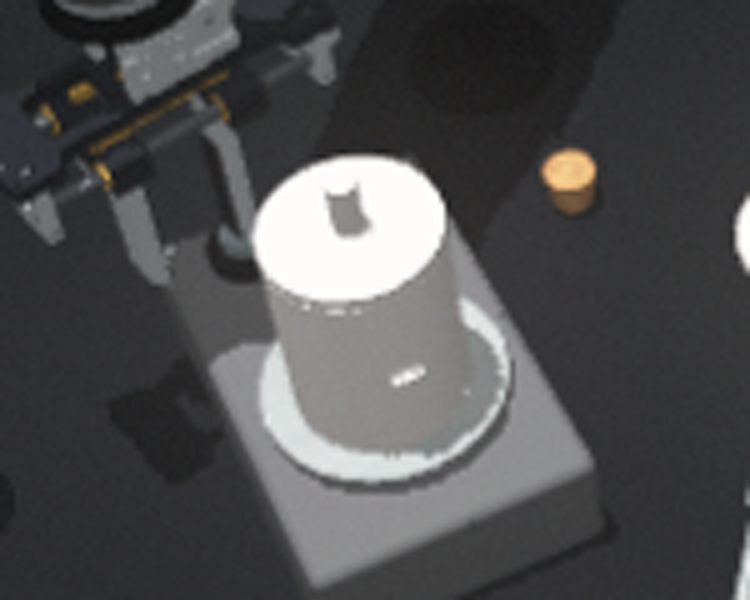

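The lidded liner stands on the pan and the right-hand finger is just over the button at (235,240). Pressing.

Call:
{"api": "carry_out", "payload": {
  "motion": "0 -0.0005 -0.004 0 0 0 146;0 0 -0.002 0 0 0 146;0 0 -0.002 0 0 0 146;0 0 0 0 0 0 146"
}}

```text
time_s: 20.72
ee_pos: [0.5147, -0.312, 0.0791]
eef_rot: [-3.142, 0.002, 0.34]
force: [1.7, -0.9, 2.2]
grip_width: 0.04
grip_force: 1.7
```

Call:
{"api": "carry_out", "payload": {
  "motion": "0 0 -0.0015 0 0 0 146;0 0 -0.001 0 0 0 146;0 0 0 0 0 0 146"
}}

```text
time_s: 20.97
ee_pos: [0.5149, -0.3122, 0.078]
eef_rot: [3.141, 0.002, 0.34]
force: [-1.4, 2.4, 14.3]
grip_width: 0.0403
grip_force: 6.8
```

Call:
{"api": "carry_out", "payload": {
  "motion": "0 0 0.01 0 0 0 146;0 0 0.02 0 0 0 146;0 0 0 0 0 0 146"
}}

```text
time_s: 21.22
ee_pos: [0.5154, -0.3127, 0.1097]
eef_rot: [3.139, 0.0, 0.34]
force: [0.2, -0.2, 0.8]
grip_width: 0.0403
grip_force: 0.0
```

Run:
```python
from h import *
import pickle
for nm,(u,v),h in(('top',(362,248),10),('scene',(169,228),12)):
    c=pickle.load(open(nm+'0.pkl','rb'));g=c['pixels'].max(2).astype(int);P=cloud(c)
    print(nm);print('\n'.join(' '.join('%3d'%x for x in r) for r in g[v-h:v+h+1,u-h:u+h+1]))
    print('depth z mm');print('\n'.join(' '.join('%3d'%x for x in r) for r in (P[v-h:v+h+1:2,u-h:u+h+1:2,2]*1000)))
```

```text
top
170 169 169 169 169 170 170 168 169 169 169 168 168 168 168 169 168 167 166 167 168
169 169 169 170 170 170 170 170 171 173 173 171 170 169 169 168 169 167 167 167 168
169 169 169 169 170 172 177 180 182 152 144 179 179 175 171 169 168 168 167 166 168
169 169 169 170 174 182 131 108 101  83  76  95 105 145 177 173 169 168 167 167 168
169 170 170 174 184 121  71  59  54  52  48  45  50  73 121 180 173 169 166 167 168
169 170 174 183 117  66  59  58  38  87 127 124  76  44  59 119 181 172 168 166 167
169 171 178 120  54  60  63  44 161 195 199 201 200 136  44  56 113 177 169 167 168
169 174 187  82  57  67  50 159 209 208 202 204 207 204 112  42 102 181 170 166 167
171 177 128  49  65  66  51 202 211 205 203 201 201 207 202  43  55 185 172 168 167
172 180 105  40  66  66  93 211 211 207 205 202 202 205 218  40  43 141 174 168 166
171 180 103  41  66  67  74 211 215 211 208 203 203 207 223  40  47 179 173 168 166
171 177 175  73  66  70  65 171 223 215 207 206 206 217 164  43  48 185 171 168 166
171 173 186  79  64  73  66  82 194 223 220 217 220 194  70  47  66 182 170 167 167
171 
[... 3657 characters left out ...]
 146 145 144
depth z mm
  0   3  -1  -1  -1  -4   0  -1   0   1  -1  -1   2
  0   3   1  -5   0   0   2   0  -1   0   0   1  -2
 -3   4   2  -1  -3  -4   1  -3  -3  -2  60  59  63
 -1  -5   0   0  -3  -1  81   0  65  62  60  66  68
  3  -1   0   0  81  79  84  82  70  72  58  56  56
  1  -1   1  76  81  85  82  83  81  78  60  61  58
 62  60  61  72  84  86  86  82  73  73  72  59  60
 60  58  71  72  75  77  81  74  72  75  65  60  61
 61  62  62  75  72 1080  75  74  70  67  61  61  62
 63  64  63  69  75  75  73  70  71  61  60  62  57
 58  62  60  59  62  63  65  62  68  58  61  66  63
 63  59  63  60  62  61  60  59  58  59  62  65  57
 59  60  62  60  62  60  62  60  57  62  60  63  63
```

Both presses met a hard stop at z of about 0.078, at two different lateral positions. The depth readings put the button top nearer 0.084 with the collar at 0.073, so that stop may well be the button's own. I'll press again, hold, and check from the scene camera.

Call:
{"api": "carry_out", "payload": {
  "motion": "-0.0005 0.0006 -0.012 0 0 0 146;0 0 -0.012 0 0 0 146;0 0 0 0 0 0 146"
}}

```text
time_s: 21.47
ee_pos: [0.5128, -0.3106, 0.0788]
eef_rot: [-3.138, 0.005, 0.34]
force: [-0.7, 0.6, 2.9]
grip_width: 0.0402
grip_force: 1.7
```

Run:
```python
from h import *
s=snap('scene');cv2.imwrite('up.png',s['pixels'])
print(ctrl.get_obs()['ee_pos'],ctrl.get_obs()['force'])
```

```text
[ 0.51298224 -0.31073292  0.08002079] [-2.37326327  1.04657797  3.11732355]
```

Call:
{"api": "carry_out", "payload": {
  "motion": "0 0 -0.003 0 0 0 146;0 0 -0.0015 0 0 0 146;0 0 0 0 0 0 146;0 0 0 0 0 0 146"
}}

```text
time_s: 21.85
ee_pos: [0.5136, -0.3111, 0.0781]
eef_rot: [-3.14, 0.003, 0.34]
force: [-4.0, 3.0, 6.3]
grip_width: 0.0403
grip_force: 3.5
```

Call:
{"api": "carry_out", "payload": {
  "motion": "0 0 -0.003 0 0 0 146;0 0 -0.002 0 0 0 146;0 0 0 0 0 0 146;0 0 0 0 0 0 146;0 0 0 0 0 0 146"
}}

```text
time_s: 22.27
ee_pos: [0.5142, -0.3114, 0.0771]
eef_rot: [3.141, 0.002, 0.341]
force: [-16.6, 10.8, 44.8]
grip_width: 0.0406
grip_force: 21.8
```

Run:
```python
from h import *
s=snap('scene');a=cv2.imread('up.png');b=s['pixels']
print(ctrl.get_obs()['ee_pos'],ctrl.get_obs()['force'])
f=lambda x:cv2.resize(x[205:245,145:195],(400,320),interpolation=cv2.INTER_CUBIC)
import pickle
o=pickle.load(open('scene0.pkl','rb'))['pixels']
im=np.vstack([np.hstack([f(a),f(b)])])
cv2.imwrite('pics/press.png',cv2.cvtColor(im,cv2.COLOR_RGB2BGR))
```

```text
[ 0.5141693  -0.31145672  0.0770395 ] [-16.39828471  10.18881097  43.29260317]
```

View pics/press.png

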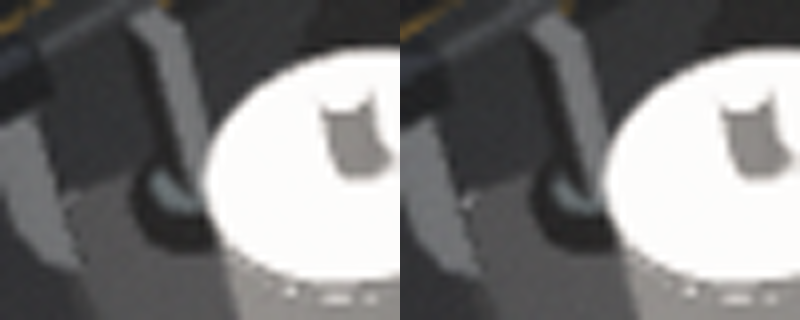

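Call:
{"api": "carry_out", "payload": {
  "motion": "0 0 0.006 0 0 0 146;0 0 0.02 0 0 0 146;-0.03 0 0.04 0 0 0 146;-0.04 0 0.04 0 0 0 146;-0.04 0 0.03 0 0 0 146;-0.02 0 0 0 0 0 146;0 0 0 0 0 0 146;0 0 0 0 0 0 146"
}}

```text
time_s: 22.98
ee_pos: [0.4058, -0.3116, 0.1871]
eef_rot: [3.141, 0.002, 0.339]
force: [-0.1, -0.4, 0.1]
grip_width: 0.0398
grip_force: 0.0
```

Run:
```python
from h import *
for nm in('wrist','top','scene'):
    acc=[]
    for _ in range(3):
        c=snap(nm);P=cloud(c);acc.append(P)
    P=np.concatenate([a.reshape(-1,3) for a in acc]);g=np.concatenate([c['pixels'].max(2).ravel()]*3)
    d=np.hypot(P[:,0]-.5055,P[:,1]+.287);z=P[:,2]
    for lab,m in(('button',(d<.02)&(g>150)&(z>.068)),('collar',(d<.025)&(d>.012)&(g<80)&(z>.066)&(z<.095)),('housing',(d>.024)&(d<.032)&(g>130)&(z>.05)&(z<.07))):
        if m.sum()>5:print(nm,lab,m.sum(),P[m].mean(0).round(4),'med z',np.median(z[m]).round(4))
p,_=now();print(p)
```

```text
wrist button 2286 [ 0.5049 -0.2872  0.0837] med z 0.0841
wrist collar 429 [ 0.5021 -0.2853  0.0739] med z 0.0739
wrist housing 5411 [ 0.507  -0.2866  0.0622] med z 0.0623
top button 156 [ 0.5066 -0.2867  0.0835] med z 0.0835
top collar 248 [ 0.505  -0.2839  0.0743] med z 0.0744
top housing 405 [ 0.5085 -0.2864  0.062 ] med z 0.0621
scene button 126 [ 0.5055 -0.2888  0.0829] med z 0.0831
scene collar 146 [ 0.5153 -0.2983  0.0725] med z 0.0726
scene housing 188 [ 0.5161 -0.3061  0.0615] med z 0.0616
[ 0.4063973  -0.31123009  0.18650072]
```

The button's rest top measures 0.084 m, so the stop at 0.078 m is the full 6 mm of travel, and it has sprung back. One quick check that the lid and liner are undisturbed, then I hand in.

Run:
```python
from h import *
c=snap('top');P=cloud(c).reshape(-1,3);q=P[(abs(P[:,2]-.193)<.008)&(np.hypot(P[:,0]-.623,P[:,1]+.245)<.07)]
print('lid disc',len(q),np.median(q,0).round(4),ctrl.get_obs()['time_s'])
print(ctrl.hand_in())
```

```text
lid disc 742 [ 0.6238 -0.2413  0.1933] 23.4833
the job is handed in; nothing more can be done
None
```

The job is handed in at about 23.5 s of the 72 s allowed: the liner is upright mid-pan with the medium lid seated. The tare button was pressed after the lid was on and has sprung back, but it took three presses (the last at about 44 N) to be sure it went fully down.

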